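Lock the rescue winch's brake adjuster and latch its cover

TASK

On the rope winch, run the hexagonal jam nut down the set bolt (clockwise seen from above) until it is snug against the sleeve, without turning the set bolt itself. Then swing the brake cover shut, and only after that press the toggle lever fully down so that its wire loop hooks over the keeper and holds the cover tight. Leave the other things on the bench where they are.

Things in the scene. Friction and masses are not known exactly. Their poses are not given: they have to be found in the camera images.
- winch: The fixed rope winch. Origin: on the bench under the set bolt; z up. Dark base plate 8 mm thick, x -90 to 210 mm, y -90 to 90. On it an open grey brake box, 150 mm along x, 170 along y, rim at z = 58 mm, with the sleeve and nut in its middle, the cover's hinge on its +y side and the toggle latch on its -y side. Rope drum on the +x side, centre at x = 142 mm, top at z = 94 mm.
- sleeve_top (a point): Centre of the top of the fixed threaded sleeve in the brake box: 32 mm diameter, top 72 mm above the bench, upright. The steel set bolt rises from it (20 mm diameter, slotted top end at 110 mm above the bench) and carries the jam nut.
- nut_mid (a point): Centre of the steel hexagonal jam nut on the set bolt (half-way up), turning with the nut. 40 mm across flats, 46 mm across corners, 16 mm high. Its x axis is square to one pair of flats; the others follow every 60 degrees. When snug on the sleeve this point is 80 mm above the bench.
- nut (a joint): Angle (rad) by which the nut still has to be turned clockwise, seen from above, before it meets the sleeve: 0 is snug (a hard stop), starts between 1.6 and 3.0. Coarse thread: the nut comes down 8 mm per turn (1.27 mm per rad) by itself as it is turned. About 0.06 N m of friction; it stays where it is left.
- bolt_mark (a point): One end of the slot in the top of the set bolt, 9 mm from its axis, at z = 110 mm. The bolt turns under about 0.05 N m if touched; do not turn it.
- cover (a joint): Opening angle (rad) of the aluminium brake cover: 0 shut, starts between 1.6 and 1.95 (standing open, beyond upright). About 0.5 N m of hinge friction: it stays where it is left and must be pushed all the way.
- cover_pin (a point): Middle of the cover's hinge pin, along the winch's x axis, 85 mm to +y of the winch's origin, 58 mm above the bench. The cover is a box open below: 150 mm along the hinge, 170 mm from hinge to free edge, outer face 60 mm from the hinge plane (118 mm above the bench when shut; when open it looks to the winch's +y).
- cover_edge (a point): Middle of the free edge of the cover's outer face: 170 mm from the hinge along the cover, 60 mm out. y and z axes turn with the cover; when shut they are the winch's axes.
- latch (a joint): Angle (rad) by which the toggle lever is pressed down: 0 up (40 degrees above level), 1.1 fully down (23 below level, hard stop). Starts between 0 and 0.2. Friction 0.2 N m; stays where it is left. Its wire loop swings over the keeper by itself as it goes down and pulls the cover home, if the cover is already within 0.05 rad (9 mm at the free edge) of shut; else the loop jams.
- latch_pin (a point): Pivot of the toggle lever, which runs along the winch's x axis, 91 mm to -y of the winch's origin, 48 mm above the bench. The steel lever is 75 mm long, 26 mm wide, 4 mm thick and points to -y of the winch; the wire loop stands above it, within 35 mm of the pivot outwards and up to 95 mm above the bench when the lever is up.
- lever_pad (a point): Where to press the lever: on its upper face, 65 mm from the pivot. Its axes turn with the lever.
- spare_nut: Loose hexagonal nut on the bench, 40 mm across flats, 16 mm high; origin under its centre.
- spanner: Loose steel spanner, 190 mm long; bystander.
- screwdriver: Loose screwdriver; bystander.
- grease: Loose grease pot, 64 mm diameter, 60 mm high; bystander.
- oil: Loose blue bottle, 60 mm diameter, 170 mm high; bystander.
- steel_ring: Loose metal ring, 70 mm diameter, 9 mm high; bystander.

How it is judged:
By the outcome, as a careful person would: the job done as asked, in the order asked, and still so for the second after the job is handed in, with the robot touching nothing.
It also fails if it takes over 70 s, if anything falls off the work surface, if the arm or the gripper's body presses on something with over 40 N, if the wrist force passes 120 N, or if a joint passes its speed limit or range.

ROBOT

A 6-joint arm with a two-finger parallel gripper is mounted at the origin on the work surface. World frame = base frame: x ahead of the robot, y to its left, z up, the work surface at z = 0. Lengths are in m, angles in degrees, forces in N, time in s.
With the tool pointing down it reaches from about 0.3 to 0.775 m from the base axis. Payload 14.6 kg.
Tool frame: the origin (TCP) lies midway between the tips of the shut fingers; the grasp point (between the pads) lies 19 mm behind it; z points along the fingers, y is the direction in which the jaws open and shut (so a half turn about z gives the same grasp; the last joint's range is limited). The gripper opens to 85 mm and grips with 20 to 120 N. Pads are 22 mm wide; open, the fingers measure 114 mm over their backs; the gripper's body (76 mm by 85 mm) begins 54 mm behind the grasp point. The pads swing forward as they close: fully open they stand 13 mm farther back than shut.
Start: joints at [-76.925, 17.183, 87.147, -0, 75.671, -3.816], TCP at [0.16, -0.526, 0.193] pointing down, gripper open.
Joint ranges: [-173.82, 173.82], [-45.26, 126.66], [13.44, 144.39], [-59.66, 239.66], [0, 175.72], [-146.38, 146.38]. Speed limits (degrees/s): [127.2, 127.2, 147.25, 180, 180, 180].

INTERFACE

Orientations are given as [roll, pitch, yaw] about the fixed x, y, z axes, in that order (R = Rz(yaw) Ry(pitch) Rx(roll)).
In Python, from station import state, viewer, hand_in gives the robot as it stands.
- The arm moves only by the shell command python3 -m pendant 'ROWS'. ROWS is JSON, a list of rows, each an object of numbers: "gripper": the closure, from 0 (fully open) to 1 (shut); "dx", "dy", "dz": the shift along the tool's x, y, z in mm; "rx", "ry", "rz": the turn, a rotation vector about the tool's x, y, z in rad. In form: [{"gripper": .., "dx": .., "dy": .., "dz": .., "rx": .., "ry": .., "rz": ..}, ...]. A call has exactly 10 rows; each row is the pose to reach, as a shift and turn from the pose measured when the call began, along the tool's axes at that moment; what a row does not reach only later rows make up. A row lasts 1/12 s, in which the tool goes at most 41.7 mm and 7.16 degrees, less where a joint would pass 70% of its speed; a pose out of reach is approached as far as the arm can. A call with a gripper value outside its range is refused whole. The fingers move at their own pace and stop on an object; the grip force is fixed at half the most. Time passes only in rows, so rows that repeat a pose let the fingers close, or fill a call up. It gives the time, the measured TCP pose, the force and the opening at its end, in the units of the state.
- state(): the state, without advancing time (a new reading comes with each control period).
- viewer.camera(name): name is "side" or "top" or "wrist"; returns a dict with "frame" (480x640x3 uint8, red, green, blue), "fx", "fy", "cx", "cy" (pixels), "position" and "rotation" of the camera in the world; the wrist camera has in their place "hand_eye" (4x4, takes a point from camera to tool coordinates, whose origin is the TCP and whose axes are the flange's). Camera axes: x right, y up, looking along -z (the intrinsics and any distortion apply to the point x, -y, -z); pixel columns grow to the right and rows downward; lengths in m; the calibration is good to about 2 mm. A picture is of the moment at which its call begins: read the wrist's pose just before it. There is no depth.
- hand_in(): hands the job in, once; it reports no verdict.
The state is a dict: "time_s": time; "joint_positions": joint angles; "joint_velocities": joint speeds; "joint_torque": joint torques, N m; "position": TCP position; "ee_rot": TCP orientation; "wrist_force": force on the tool from outside, world axes, zero at the start; "ft_torque": the same for the moment, N m; "finger_gap": finger opening in m.
Only numpy, scipy, OpenCV 4.12 (cv2) and the standard library are available. Lean on these libraries where they do the work, as an engineer would, in place of code of your own. Each camera call takes 0.05 s, during which the arm holds its last target. There are 200 camera calls.

## Working session

There is one attempt and no reset: what is moved stays moved. The work goes in short steps, Python scripts to look and compute and a shell command to move; the robot and the scene stay as the last step left them, time stands still between calls to the robot, and variables do not carry over. Pictures are saved under pics/ and viewed, about 8 in all and at most 12, crops included, and the job is handed in when it is done.

```bash
mkdir -p pics; cat > h.py <<'E'
import numpy as np, cv2
from station import state, viewer
from scipy.spatial.transform import Rotation as R
def snap(n,f):
    s=state(); c=viewer.camera(n); cv2.imwrite('pics/'+f+'.png',c['frame'][:,:,::-1]); 
    np.save('pics/'+f+'.npy',np.array([c,s],dtype=object),allow_pickle=True); return c,s
def load(f): return np.load('pics/'+f+'.npy',allow_pickle=True)
def ray(f,u,v):
    c,s=load(f)
    if 'distortion' in c and c['distortion'] is not None:
        K=np.array([[c['fx'],0,c['cx']],[0,c['fy'],c['cy']],[0,0,1]]);p=cv2.undistortPoints(np.array([[[u,v]]],float),K,np.array(c['distortion'],float))[0,0]
    else: p=[(u-c['cx'])/c['fx'],(v-c['cy'])/c['fy']]
    d=np.array([p[0],-p[1],-1.])
    if 'hand_eye' in c:
        T=np.eye(4);T[:3,:3]=R.from_euler('xyz',s['ee_rot'],degrees=True).as_matrix();T[:3,3]=s['position'];T=T@np.array(c['hand_eye']);P,Q=T[:3,3],T[:3,:3]
    else: P,Q=np.array(c['position']),np.array(c['rotation'])
    if Q.shape!=(3,3): print('rot',Q)
    return P,Q@d
def onz(f,u,v,z):
    P,d=ray(f,u,v); return P+d*(z-P[2])/d[2]
def proj(f,X):
    c,s=load(f)
    if 'hand_eye' in c:
        T=np.eye(4);T[:3,:3]=R.from_euler('xyz',s['ee_rot'],degrees=True).as_matrix();T[:3,3]=s['position'];T=T@np.array(c['hand_eye']);P,Q=T[:3,3],T[:3,:3]
    else: P,Q=np.array(c['position']),np.array(c['rotation'])
    q=Q.T@(np.array(X)-P); return np.round([c['cx']-c['fx']*q[0]/q[2],c['cy']+c['fy']*q[1]/q[2]],1)
E
python3 - <<'E'
from h import *
print(state())
for n in ['top','side','wrist']:
    c,s=snap(n,n+'0'); print({k:v for k,v in c.items() if k!='frame'})
E
```

```text
{'time_s': 0.0, 'joint_positions': array([-7.69237090e+01,  1.72176159e+01,  8.71828945e+01,  6.03949487e-04,
        7.56696901e+01, -3.81537457e+00]), 'joint_velocities': array([ 0.0294714 , -0.11114403, -0.13697263, -0.03801512, -0.1260818 ,
       -0.04453965]), 'joint_torque': array([-1.61497228e-03, -5.43505597e+01, -3.61796486e+01, -1.64012072e-04,
        3.98499033e-03, -2.49026817e-05]), 'position': array([ 0.15974761, -0.52598154,  0.19238316]), 'ee_rot': array([-1.79929994e+02, -5.25493489e-03,  1.68915125e+01]), 'wrist_force': array([-0.66646716, -0.13916503, -0.09749651]), 'ft_torque': array([-0.01789341, -0.00178831, -0.07459687]), 'finger_gap': 0.08561198019655614}
{'fx': 506.9783284421179, 'fy': 506.9783284421179, 'cx': 326.68212821184585, 'cy': 239.94621562052654, 'position': array([ 0.43930605, -0.02169576,  1.22556154]), 'rotation': array([  6.03468557,   0.6111398 , -88.89476214])}
{'fx': 617.9535274486674, 'fy': 617.9535274486674, 'cx': 322.14182197451925, 'cy': 239.8074205559912, 'position': array([-0.07695807,  0.54122293,  1.05626238]), 'rotation': array([  40.6837085 ,    0.51776976, -131.95039772])}
{'fx': 344.68895790114624, 'fy': 344.68895790114624, 'cx': 318.9998326955444, 'cy': 243.14959851437737, 'hand_eye': array([[ 7.91705577e-04,  9.56057339e-01,  2.93178680e-01,
         7.53280722e-02],
       [ 9.99999655e-01, -8.30798385e-04,  8.81915857e-06,
        -7.15393004e-04],
       [ 2.52003995e-04,  2.93178572e-01, -9.56057666e-01,
        -1.79840972e-01],
       [ 0.00000000e+00,  0.00000000e+00,  0.00000000e+00,
         1.00000000e+00]])}
```

View pics/top0.png

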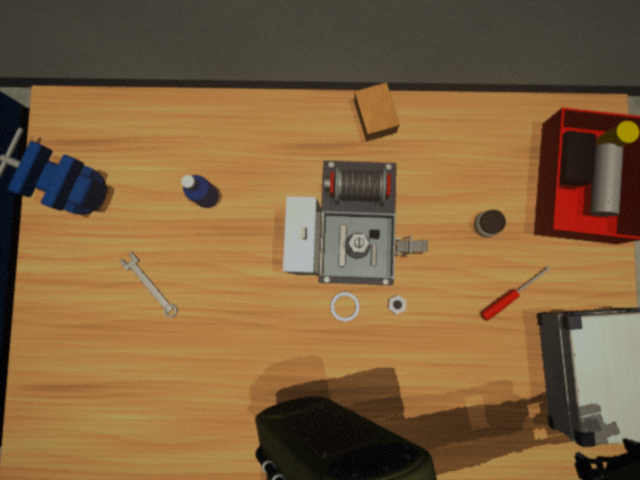

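View pics/side0.png

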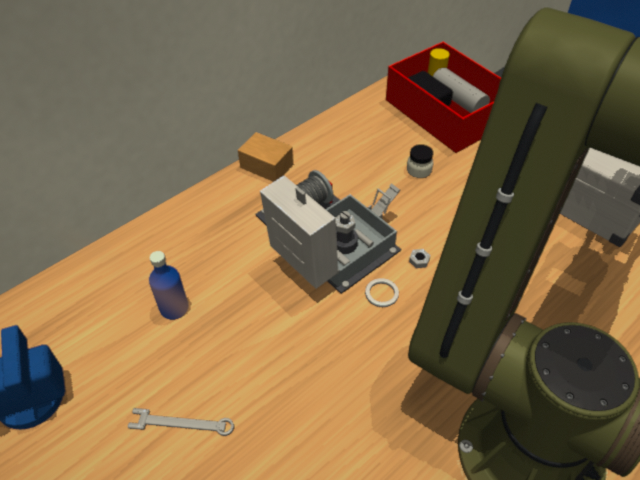

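The top view shows the winch with the nut near (358,243). The cover is open to the left (+y), the latch lever is on the right near (412,246), and the drum is above, so the winch axes lie roughly along the world axes.

```bash
sed -i "s/P,Q=np.array(c\['position'\]),np.array(c\['rotation'\])/P,Q=np.array(c['position']),R.from_euler('xyz',c['rotation'],degrees=True).as_matrix()/" h.py
python3 - <<'E'
from h import *
print('bolt top',onz('top0',359,242,.11),'plate corners BL,BR,TR,TL',[onz('top0',u,v,.008).round(3) for u,v in[(319,281),(394,284),(397,164),(323,162)]])
print('lever',onz('top0',427,246,.09))
I=cv2.imread('pics/top0.png')[130:310,270:450]; J=cv2.imread('pics/side0.png')[160:300,240:420]
cv2.imwrite('pics/crop0.png',np.hstack([cv2.resize(I,(400,400),interpolation=2),cv2.resize(J,(400,400),interpolation=2)]))
E
```

```text
bolt top [ 0.55372777 -0.07903751  0.11      ] plate corners BL,BR,TR,TL [array([0.469, 0.01 , 0.008]), array([ 0.465, -0.169,  0.008]), array([ 0.758, -0.175,  0.008]), array([0.76 , 0.007, 0.008])]
lever [ 0.54953136 -0.23270981  0.09      ]
```

View pics/crop0.png

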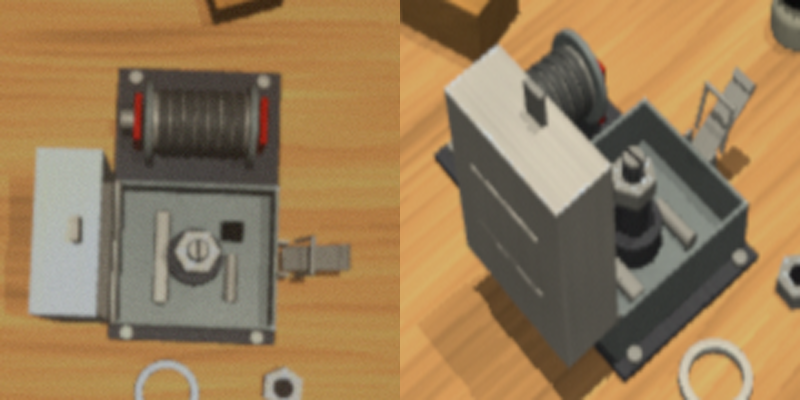

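```bash
cat >> h.py <<'E'
def go(X,yaw):
    s=state();q=R.from_euler('xyz',s['ee_rot'],degrees=True)
    d=q.inv().apply(np.array(X)-s['position'])*1000
    t=R.from_euler('xyz',[180,0,yaw],degrees=True)
    print('d',d.round(1),'rv',(q.inv()*t).as_rotvec().round(3))
def st():
    s=state();print(*[(k,np.round(s[k],3)) for k in ['time_s','joint_positions','position','ee_rot','wrist_force','ft_torque','finger_gap']],sep='\n')
E
python3 -c "
from h import *
go([.35,-.30,.27],100);go([.545,-.079,.2],175)"
```

```text
d [ 247.7 -161.1  -77.3] rv [-1.000e-03 -1.000e-03 -1.451e+00]
d [ 498.5 -315.9   -7.1] rv [-0.00e+00 -1.00e-03 -2.76e+00]
```

```bash
python3 -m pendant '[{"gripper":0,"dx":0,"dy":0,"dz":-40,"rz":-0.12},{"gripper":0,"dx":20,"dy":-13,"dz":-75,"rz":-0.24},{"gripper":0,"dx":55,"dy":-35,"dz":-78,"rz":-0.36},{"gripper":0,"dx":90,"dy":-58,"dz":-78,"rz":-0.48},{"gripper":0,"dx":125,"dy":-80,"dz":-78,"rz":-0.6},{"gripper":0,"dx":160,"dy":-103,"dz":-78,"rz":-0.72},{"gripper":0,"dx":195,"dy":-125,"dz":-78,"rz":-0.84},{"gripper":0,"dx":225,"dy":-146,"dz":-78,"rz":-0.96},{"gripper":0,"dx":248,"dy":-161,"dz":-78,"rz":-1.08},{"gripper":0,"dx":248,"dy":-161,"dz":-78,"rz":-1.2}]'
python3 -c "
from h import *
go([.545,-.079,.2],175)"
```

```text
d [ 498.5 -315.9   -7.1] rv [-0.00e+00 -1.00e-03 -2.76e+00]invalid input
```

```bash
python3 -m pendant '[{"gripper":0,"dx":0,"dy":0,"dz":-40,"rx":0,"ry":0,"rz":-0.12},{"gripper":0,"dx":20,"dy":-13,"dz":-75,"rx":0,"ry":0,"rz":-0.24},{"gripper":0,"dx":55,"dy":-35,"dz":-78,"rx":0,"ry":0,"rz":-0.36},{"gripper":0,"dx":90,"dy":-58,"dz":-78,"rx":0,"ry":0,"rz":-0.48},{"gripper":0,"dx":125,"dy":-80,"dz":-78,"rx":0,"ry":0,"rz":-0.6},{"gripper":0,"dx":160,"dy":-103,"dz":-78,"rx":0,"ry":0,"rz":-0.72},{"gripper":0,"dx":195,"dy":-125,"dz":-78,"rx":0,"ry":0,"rz":-0.84},{"gripper":0,"dx":225,"dy":-146,"dz":-78,"rx":0,"ry":0,"rz":-0.96},{"gripper":0,"dx":248,"dy":-161,"dz":-78,"rx":0,"ry":0,"rz":-1.08},{"gripper":0,"dx":248,"dy":-161,"dz":-78,"rx":0,"ry":0,"rz":-1.2}]'
python3 -c "
from h import *
st();go([.545,-.079,.2],175)"
```

```text
time_s: 0.98
position: [0.3525, -0.2968, 0.2708]
ee_rot: [180.0, -0.1, 86.2]
wrist_force: [-0.1, -0.4, -0.2]
finger_gap: 0.0853
('time_s', np.float64(0.983))
('joint_positions', array([-4.4695e+01,  2.6340e+00,  9.3834e+01,  7.2000e-02,  8.3570e+01,
       -4.0909e+01]))
('position', array([ 0.353, -0.297,  0.271]))
('ee_rot', array([ 1.79982e+02, -7.90000e-02,  8.62060e+01]))
('wrist_force', array([-0.124, -0.447, -0.217]))
('ft_torque', array([ 0.031,  0.005, -0.01 ]))
('finger_gap', np.float64(0.085))
d [230.  177.6  71.2] rv [ 1.00e-03 -1.00e-03 -1.55e+00]
```

```bash
python3 -m pendant '[{"gripper":0,"dx":20,"dy":15,"dz":0,"rx":0,"ry":0,"rz":-0.12},{"gripper":0,"dx":45,"dy":35,"dz":0,"rx":0,"ry":0,"rz":-0.24},{"gripper":0,"dx":72,"dy":56,"dz":0,"rx":0,"ry":0,"rz":-0.36},{"gripper":0,"dx":100,"dy":77,"dz":0,"rx":0,"ry":0,"rz":-0.48},{"gripper":0,"dx":128,"dy":99,"dz":10,"rx":0,"ry":0,"rz":-0.6},{"gripper":0,"dx":156,"dy":120,"dz":20,"rx":0,"ry":0,"rz":-0.72},{"gripper":0,"dx":182,"dy":140,"dz":35,"rx":0,"ry":0,"rz":-0.84},{"gripper":0,"dx":206,"dy":159,"dz":50,"rx":0,"ry":0,"rz":-0.96},{"gripper":0,"dx":222,"dy":172,"dz":65,"rx":0,"ry":0,"rz":-1.08},{"gripper":0,"dx":230,"dy":178,"dz":71,"rx":0,"ry":0,"rz":-1.2}]'
python3 -c "
from h import *
st();snap('wrist','w1')"
```

```text
time_s: 1.82
position: [0.5459, -0.0767, 0.1975]
ee_rot: [179.9, -0.2, 155.4]
wrist_force: [0.1, -0.4, -0.9]
finger_gap: 0.0853
('time_s', np.float64(1.817))
('joint_positions', array([-11.856,  17.25 ,  86.447,   0.098,  76.482, -77.294]))
('position', array([ 0.546, -0.077,  0.198]))
('ee_rot', array([179.946,  -0.196, 155.415]))
('wrist_force', array([ 0.082, -0.423, -0.886]))
('ft_torque', array([-0.008,  0.044,  0.01 ]))
('finger_gap', np.float64(0.085))
```

View pics/w1.png

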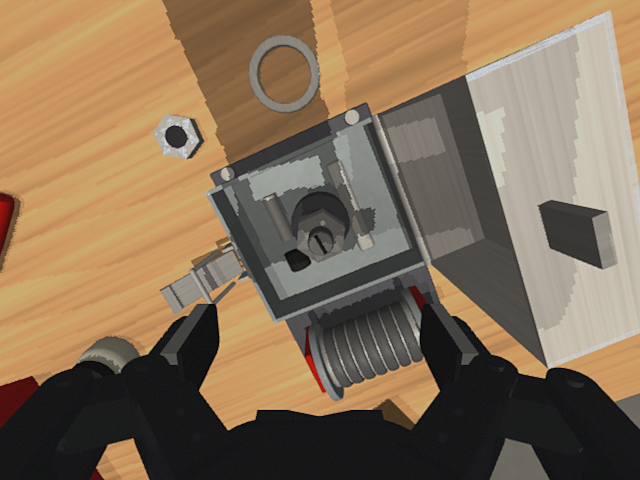

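Wrist view: bolt slot near (320,240), nut around (322,230), box rim between (210,193), (372,115), (428,262) and (277,318), and the lever tip at (170,295). I'll zoom in for the nut's flats.

```bash
python3 - <<'E'
from h import *
I=cv2.imread('pics/w1.png')[180:280,270:380]
J=cv2.resize(I,None,fx=6,fy=6,interpolation=cv2.INTER_CUBIC); J=cv2.convertScaleAbs(J,alpha=1.6,beta=10)
cv2.imwrite('pics/c1.png',J)
print('bolt',onz('w1',320,240,.11))
for u,v in[(208,193),(371,113),(429,262),(277,320)]: print('rim',onz('w1',u,v,.058).round(4))
print('lever tip corners',onz('w1',163,291,.095),onz('w1',176,312,.095))
E
```

```text
bolt [ 0.55039275 -0.07670265  0.11      ]
rim [ 0.4798 -0.1585  0.058 ]
rim [0.478  0.0052 0.058 ]
rim [0.6295 0.0055 0.058 ]
rim [ 0.6245 -0.1593  0.058 ]
lever tip corners [ 0.53930761 -0.22576958  0.095     ] [ 0.56207588 -0.22615174  0.095     ]
```

View pics/c1.png

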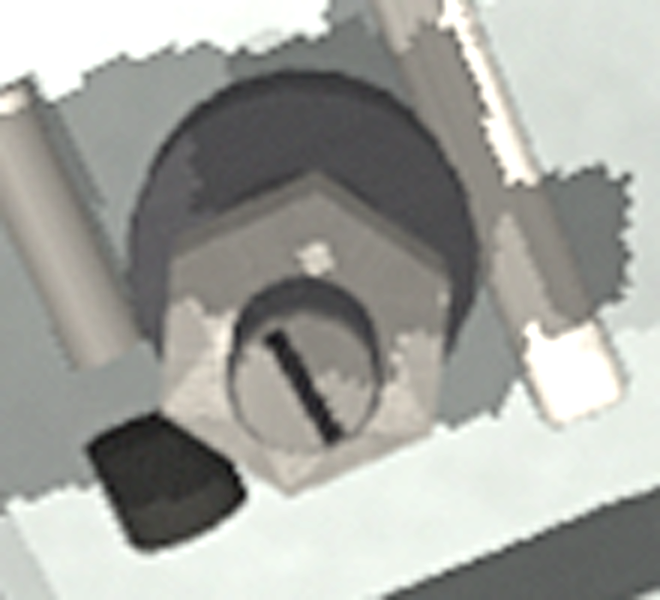

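```bash
python3 - <<'E'
from h import *
V=[(317,192),(445,275),(440,430),(292,493),(163,405),(170,272)]
for z in(.090,.092):
    P=np.array([onz('w1',270+u/6,180+v/6,z)[:2] for u,v in V]); c=P.mean(0); d=P-c
    a=np.degrees(np.arctan2(d[:,1],d[:,0])); print(z,c.round(4),np.hypot(*d.T).round(4),a.round(1),'mod60 mean',np.degrees(np.angle(np.mean(np.exp(6j*np.radians(a)))))/6)
print('bolt',onz('w1',270+304/6,180+378/6,.11))
m=[onz('w1',270+u/6,180+v/6,.11)[:2] for u,v in((273,335),(337,443))];print('slot',np.degrees(np.arctan2(*(m[0]-m[1])[::-1])),np.mean(m,0))
E
```

```text
0.09 [ 0.5541 -0.0776] [0.0227 0.0227 0.0236 0.0226 0.0225 0.0222] [ 151.1   93.2   32.7  -29.1  -91.1 -144.3] mod60 mean -27.938818494351576
0.092 [ 0.5536 -0.0774] [0.0226 0.0226 0.0234 0.0225 0.0223 0.022 ] [ 151.1   93.2   32.7  -29.1  -91.1 -144.3] mod60 mean -27.93881849435157
bolt [ 0.55292413 -0.0772617   0.11      ]
slot -174.94999361656565 [ 0.5544658  -0.07777653]
```

```bash
python3 - <<'E'
from h import *
for th in (1.6,1.7,1.8,1.9): 
    z=.058+.17*np.sin(th); print(th,'pred y off',.085-.17*np.cos(th),[ (onz('w1',u,v,z)[:2]-[.554,-.0775]).round(3) for u,v in((467,75),(548,367))])
go([.554,-.0775,.110],152);go([.554,-.0775,.066],152)
E
```

```text
1.6 pred y off 0.08996391879121911 [array([-0.073,  0.096]), array([0.074, 0.092])]
1.7 pred y off 0.10690356403023919 [array([-0.073,  0.096]), array([0.076, 0.093])]
1.8 pred y off 0.12362435609782482 [array([-0.073,  0.098]), array([0.079, 0.094])]
1.9 pred y off 0.13995922636679559 [array([-0.073,  0.1  ]), array([0.083, 0.096])]
d [-8.2  2.2 87.1] rv [ 0.001 -0.004  0.069]
d [ -8.4   2.1 131.1] rv [ 0.001 -0.004  0.069]
```

```bash
python3 -m pendant '[{"gripper":0,"dx":-2,"dy":1,"dz":0,"rx":0,"ry":0,"rz":0.12},{"gripper":0,"dx":-4,"dy":2,"dz":0,"rx":0,"ry":0,"rz":0.24},{"gripper":0,"dx":-6,"dy":2,"dz":0,"rx":0,"ry":0,"rz":0.36},{"gripper":0,"dx":-8,"dy":2,"dz":0,"rx":0,"ry":-0.004,"rz":0.48},{"gripper":0,"dx":-8,"dy":2,"dz":0,"rx":0,"ry":-0.004,"rz":0.6},{"gripper":0,"dx":-8,"dy":2,"dz":0,"rx":0,"ry":-0.004,"rz":0.72},{"gripper":0,"dx":-8,"dy":2,"dz":0,"rx":0,"ry":-0.004,"rz":0.84},{"gripper":0,"dx":-8,"dy":2,"dz":0,"rx":0,"ry":-0.004,"rz":0.96},{"gripper":0,"dx":-8,"dy":2,"dz":0,"rx":0,"ry":-0.004,"rz":1.08},{"gripper":0,"dx":-8,"dy":2,"dz":0,"rx":0,"ry":-0.004,"rz":1.2}]'
python3 -c "
from h import *
go([.554,-.0775,.125],32)"
```

```text
time_s: 2.7
position: [0.5538, -0.0784, 0.1975]
ee_rot: [-179.9, 0.0, 86.6]
wrist_force: [-0.1, 0.4, 0.5]
finger_gap: 0.0858
d [ 0.9  0.2 72.5] rv [-0.001  0.001  0.953]
```

```bash
python3 -m pendant '[{"gripper":0,"dx":0,"dy":0,"dz":0,"rx":0,"ry":0,"rz":0.12},{"gripper":0,"dx":0,"dy":0,"dz":0,"rx":0,"ry":0,"rz":0.24},{"gripper":0,"dx":0,"dy":0,"dz":0,"rx":0,"ry":0,"rz":0.36},{"gripper":0,"dx":0,"dy":0,"dz":5,"rx":0,"ry":0,"rz":0.48},{"gripper":0,"dx":1,"dy":0,"dz":15,"rx":0,"ry":0,"rz":0.6},{"gripper":0,"dx":1,"dy":0,"dz":25,"rx":0,"ry":0,"rz":0.72},{"gripper":0,"dx":1,"dy":0,"dz":40,"rx":0,"ry":0,"rz":0.84},{"gripper":0,"dx":1,"dy":0,"dz":55,"rx":0,"ry":0,"rz":0.953},{"gripper":0,"dx":1,"dy":0,"dz":60,"rx":0,"ry":0,"rz":0.953},{"gripper":0,"dx":1,"dy":0,"dz":60,"rx":0,"ry":0,"rz":0.953}]'
python3 - <<'E'
from h import *
st();snap('wrist','w2')
I=cv2.imread('pics/w2.png');cv2.imwrite('pics/c2.png',cv2.resize(I[150:400,200:440],None,fx=2.4,fy=2.4,interpolation=2))
go([.554,-.0775,.062],32)
E
```

```text
time_s: 3.53
position: [0.5531, -0.0777, 0.1367]
ee_rot: [-179.9, 0.2, 32.1]
wrist_force: [0.1, -0.3, -0.6]
finger_gap: 0.0855
('time_s', np.float64(3.533))
('joint_positions', array([-1.1727e+01,  2.1307e+01,  8.9422e+01, -6.5000e-02,  6.9450e+01,
        4.6187e+01]))
('position', array([ 0.553, -0.078,  0.137]))
('ee_rot', array([-1.7992e+02,  1.7100e-01,  3.2108e+01]))
('wrist_force', array([ 0.081, -0.342, -0.56 ]))
('ft_torque', array([-0.003, -0.003,  0.014]))
('finger_gap', np.float64(0.086))
d [ 0.6  0.  75.7] rv [-0.     0.002  0.003]
```

View pics/c2.png

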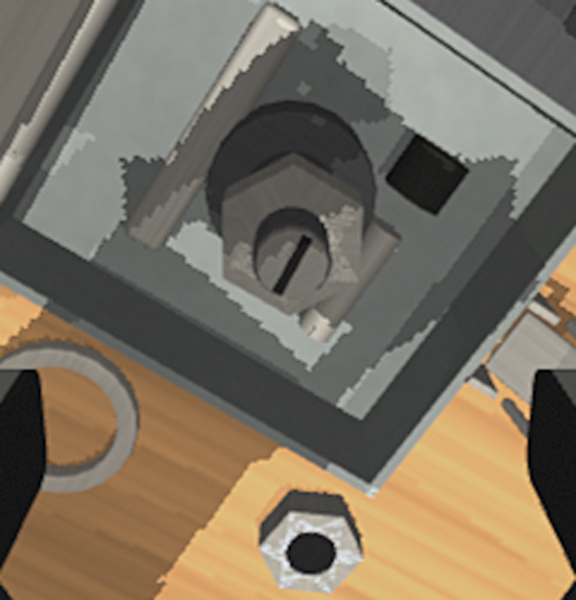

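Crop: the nut's flats are vertical and line up with the jaws. Nut centre is near crop (293,235), midway between the fingers at 42 and 530 within about 1 mm. Descending.

```bash
python3 -m pendant '[{"gripper":0,"dx":1,"dy":0.8,"dz":12,"rx":0,"ry":0,"rz":0},{"gripper":0,"dx":1,"dy":0.8,"dz":25,"rx":0,"ry":0,"rz":0},{"gripper":0,"dx":1,"dy":0.8,"dz":40,"rx":0,"ry":0,"rz":0},{"gripper":0,"dx":1,"dy":0.8,"dz":55,"rx":0,"ry":0,"rz":0},{"gripper":0,"dx":1,"dy":0.8,"dz":65,"rx":0,"ry":0,"rz":0},{"gripper":0.1,"dx":1,"dy":0.8,"dz":72,"rx":0,"ry":0,"rz":0},{"gripper":0.2,"dx":1,"dy":0.8,"dz":75,"rx":0,"ry":0,"rz":0},{"gripper":0.3,"dx":1,"dy":0.8,"dz":75,"rx":0,"ry":0,"rz":0},{"gripper":0.4,"dx":1,"dy":0.8,"dz":75,"rx":0,"ry":0,"rz":0},{"gripper":0.4,"dx":1,"dy":0.8,"dz":75,"rx":0,"ry":0,"rz":0}]'
python3 -c "
from h import *
go([.554,-.0775,.062],32)"
```

```text
time_s: 4.42
position: [0.5552, -0.078, 0.0635]
ee_rot: [180.0, 0.1, 32.2]
wrist_force: [-0.1, -0.9, -1.4]
finger_gap: 0.0509
d [-0.7 -1.1  1.5] rv [0.001 0.001 0.003]
```

```bash
python3 -m pendant '[{"gripper":0.5,"dx":-0.5,"dy":-0.5,"dz":1,"rx":0,"ry":0,"rz":0},{"gripper":0.6,"dx":-0.5,"dy":-0.5,"dz":1,"rx":0,"ry":0,"rz":0},{"gripper":0.8,"dx":-0.5,"dy":-0.5,"dz":1,"rx":0,"ry":0,"rz":0},{"gripper":1,"dx":-0.5,"dy":-0.5,"dz":1,"rx":0,"ry":0,"rz":0},{"gripper":1,"dx":-0.5,"dy":-0.5,"dz":1,"rx":0,"ry":0,"rz":0},{"gripper":1,"dx":-0.5,"dy":-0.5,"dz":1,"rx":0,"ry":0,"rz":0},{"gripper":1,"dx":-0.5,"dy":-0.5,"dz":1,"rx":0,"ry":0,"rz":0},{"gripper":1,"dx":-0.5,"dy":-0.5,"dz":1,"rx":0,"ry":0,"rz":0},{"gripper":1,"dx":-0.5,"dy":-0.5,"dz":1,"rx":0,"ry":0,"rz":0},{"gripper":1,"dx":-0.5,"dy":-0.5,"dz":1,"rx":0,"ry":0,"rz":0}]'
python3 -c "
from h import *
st()"
```

```text
time_s: 5.25
position: [0.5548, -0.0782, 0.063]
ee_rot: [179.9, 0.0, 32.2]
wrist_force: [-0.5, -2.9, 4.3]
finger_gap: 0.0165
('time_s', np.float64(5.25))
('joint_positions', array([-1.1728e+01,  2.6432e+01,  9.2908e+01, -9.1000e-02,  6.0609e+01,
        4.6144e+01]))
('position', array([ 0.555, -0.078,  0.063]))
('ee_rot', array([1.79907e+02, 1.80000e-02, 3.21720e+01]))
('wrist_force', array([-0.492, -2.889,  4.35 ]))
('ft_torque', array([-0.517, -0.018,  0.02 ]))
('finger_gap', np.float64(0.017))
```

```bash
python3 - <<'E'
from h import *
st();snap('wrist','w3')
I=cv2.imread('pics/w3.png');cv2.imwrite('pics/c3.png',I[150:480,150:490])
E
```

```text
('time_s', np.float64(5.25))
('joint_positions', array([-1.1728e+01,  2.6432e+01,  9.2908e+01, -9.1000e-02,  6.0609e+01,
        4.6144e+01]))
('position', array([ 0.555, -0.078,  0.063]))
('ee_rot', array([1.79907e+02, 1.80000e-02, 3.21720e+01]))
('wrist_force', array([-0.492, -2.889,  4.35 ]))
('ft_torque', array([-0.517, -0.018,  0.02 ]))
('finger_gap', np.float64(0.017))
```

View pics/c3.png

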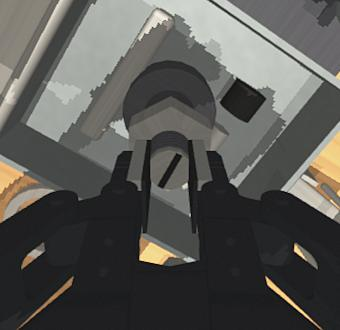

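Surprise: the fingers have closed on the bolt, not the nut. The gap is 16.5 mm, and the pads flank the slot at crop x 148 to 193. Before opening, I'll work out the finger tip height and the slot angle.

```bash
python3 - <<'E'
from h import *
T=R.from_euler('z',32.2,degrees=True)
for z in (.063,.08,.09,.1,.11,.12): print(z,proj('w3',[.5548,-.0782,z])-[150,150], proj('w3',np.array([.5548,-.0782,z])+T.apply([0,.010,0]))-[150,150],proj('w3',np.array([.5548,-.0782,z])+T.apply([.011,.010,0]))-[150,150])
for f in('w1','w2','w3'):
    g=cv2.imread(f'pics/{f}.png',0).astype(float); c=proj(f,[.554,-.0775,.11])
    x,y=np.meshgrid(np.arange(640),np.arange(480)); m=(np.hypot(x-c[0],y-c[1])<(11 if f!='w1' else 8)*1.0)&(g<55)
    n,l,s,ce=cv2.connectedComponentsWithStats(m.astype(np.uint8)); 
    for k in range(1,n):
        if s[k,4]<8: continue
        yy,xx=np.where(l==k); vx,vy,x0,y0=cv2.fitLine(np.c_[xx,yy].astype(np.float32),cv2.DIST_L2,0,.01,.01).ravel()
        a,b=onz(f,x0-6*vx,y0-6*vy,.11),onz(f,x0+6*vx,y0+6*vy,.11); print(f,c,s[k],'slot deg',np.degrees(np.arctan2(b[1]-a[1],b[0]-a[0]))%180)
I=cv2.imread('pics/w3.png');cv2.imwrite('pics/c3.png',cv2.resize(I[240:380,250:390],None,fx=4,fy=4,interpolation=2))
E
```

```text
0.063 [169.9 127.7] [152.1 127.7] [151.9 109.3]
0.08 [170.  140.6] [150.7 140.6] [150.3 120.7]
0.09 [170.1 149.3] [149.6 149.3] [149.3 128.4]
0.1 [170.2 159. ] [148.5 159. ] [148.1 137.1]
0.11 [170.3 170. ] [147.2 170. ] [146.7 146.9]
0.12 [170.4 182.5] [145.8 182.5] [145.2 158.1]
w1 [320.9 244.3] [316 238  10  14  48] slot deg 4.2721538657422355
w2 [320.4 260. ] [315 251  13  20  84] slot deg 5.327305006962231
w3 [318.  320.6] [311 311  16  21 134] slot deg 5.072626504517525
```

View pics/c3.png

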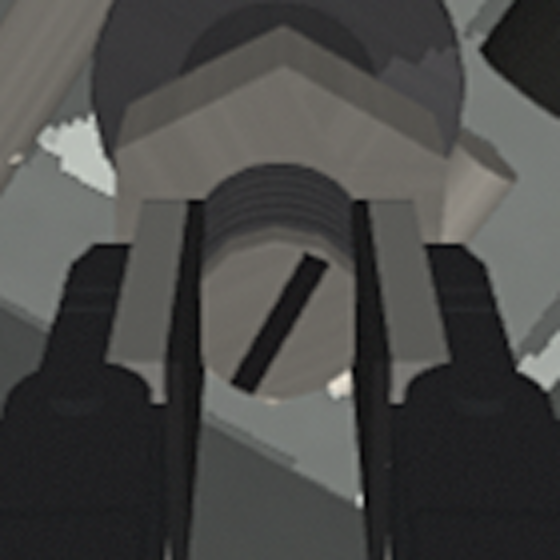

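The slot is still at 5°, so the bolt has not turned. The tips are really about 38 mm behind the stated TCP, at z≈0.10 when the TCP reads 0.063. I'll open and go 33 mm lower.

```bash
python3 -m pendant '[{"gripper":0.2,"dx":0,"dy":0,"dz":0,"rx":0,"ry":0,"rz":0},{"gripper":0.2,"dx":0,"dy":0,"dz":0,"rx":0,"ry":0,"rz":0},{"gripper":0.2,"dx":0,"dy":0,"dz":0,"rx":0,"ry":0,"rz":0},{"gripper":0.2,"dx":0,"dy":0,"dz":0,"rx":0,"ry":0,"rz":0},{"gripper":0.2,"dx":0,"dy":0,"dz":0,"rx":0,"ry":0,"rz":0},{"gripper":0.2,"dx":0,"dy":0,"dz":0,"rx":0,"ry":0,"rz":0},{"gripper":0.2,"dx":0,"dy":0,"dz":8,"rx":0,"ry":0,"rz":0},{"gripper":0.2,"dx":0,"dy":0,"dz":18,"rx":0,"ry":0,"rz":0},{"gripper":0.2,"dx":0,"dy":0,"dz":28,"rx":0,"ry":0,"rz":0},{"gripper":0.2,"dx":0,"dy":0,"dz":33,"rx":0,"ry":0,"rz":0}]'
python3 -m pendant '[{"gripper":0.3,"dx":0,"dy":0,"dz":0,"rx":0,"ry":0,"rz":0},{"gripper":0.4,"dx":0,"dy":0,"dz":0,"rx":0,"ry":0,"rz":0},{"gripper":0.5,"dx":0,"dy":0,"dz":0,"rx":0,"ry":0,"rz":0},{"gripper":0.6,"dx":0,"dy":0,"dz":0,"rx":0,"ry":0,"rz":0},{"gripper":0.7,"dx":0,"dy":0,"dz":0,"rx":0,"ry":0,"rz":0},{"gripper":0.8,"dx":0,"dy":0,"dz":0,"rx":0,"ry":0,"rz":0},{"gripper":0.8,"dx":0,"dy":0,"dz":0,"rx":0,"ry":0,"rz":0},{"gripper":0.8,"dx":0,"dy":0,"dz":0,"rx":0,"ry":0,"rz":0},{"gripper":0.8,"dx":0,"dy":0,"dz":0,"rx":0,"ry":0,"rz":0},{"gripper":0.8,"dx":0,"dy":0,"dz":0,"rx":0,"ry":0,"rz":0}]'
python3 -c "
from h import *
st();print(proj('w3',[0,0,0])*0)"
```

```text
time_s: 6.13
position: [0.554, -0.0781, 0.0278]
ee_rot: [-180.0, 0.1, 32.2]
wrist_force: [-0.7, 0.3, -0.1]
finger_gap: 0.0684
time_s: 6.97
position: [0.5545, -0.0784, 0.0284]
ee_rot: [179.9, 0.1, 32.2]
wrist_force: [3.3, -4.5, 3.1]
finger_gap: 0.0385
('time_s', np.float64(6.967))
('joint_positions', array([-11.749,  29.247,  94.046,  -0.112,  56.702,  46.145]))
('position', array([ 0.555, -0.078,  0.028]))
('ee_rot', array([1.79929e+02, 6.10000e-02, 3.21680e+01]))
('wrist_force', array([ 3.262, -4.543,  3.059]))
('ft_torque', array([-0.733, -0.4  , -0.005]))
('finger_gap', np.float64(0.039))
[-0.  0.]
```

```bash
python3 -m pendant '[{"gripper":0.8,"dx":0,"dy":0.4,"dz":0.1,"rx":0,"ry":0,"rz":0.05},{"gripper":0.8,"dx":0,"dy":0.4,"dz":0.2,"rx":0,"ry":0,"rz":0.13},{"gripper":0.8,"dx":0,"dy":0.4,"dz":0.3,"rx":0,"ry":0,"rz":0.22},{"gripper":0.8,"dx":0,"dy":0.4,"dz":0.4,"rx":0,"ry":0,"rz":0.31},{"gripper":0.8,"dx":0,"dy":0.3,"dz":0.5,"rx":0,"ry":0,"rz":0.4},{"gripper":0.8,"dx":0,"dy":0.3,"dz":0.6,"rx":0,"ry":0,"rz":0.49},{"gripper":0.8,"dx":0,"dy":0.3,"dz":0.7,"rx":0,"ry":0,"rz":0.58},{"gripper":0.8,"dx":0,"dy":0.2,"dz":0.8,"rx":0,"ry":0,"rz":0.67},{"gripper":0.8,"dx":0,"dy":0.2,"dz":1.0,"rx":0,"ry":0,"rz":0.76},{"gripper":0.8,"dx":0,"dy":0.2,"dz":1.1,"rx":0,"ry":0,"rz":0.84}]'
python3 - <<'E'
from h import *
st();snap('wrist','w4')
I=cv2.imread('pics/w4.png');cv2.imwrite('pics/c4.png',I[150:480,150:490])
E
```

```text
time_s: 7.8
position: [0.5547, -0.0793, 0.0274]
ee_rot: [179.9, -0.0, -16.2]
wrist_force: [1.5, -9.1, 0.1]
finger_gap: 0.039
('time_s', np.float64(7.8))
('joint_positions', array([-11.808,  29.347,  94.045,  -0.179,  56.574,  94.518]))
('position', array([ 0.555, -0.079,  0.027]))
('ee_rot', array([ 1.79853e+02, -4.40000e-02, -1.62270e+01]))
('wrist_force', array([ 1.508, -9.063,  0.083]))
('ft_torque', array([-1.387, -0.133,  0.036]))
('finger_gap', np.float64(0.039))
```

View pics/c4.png

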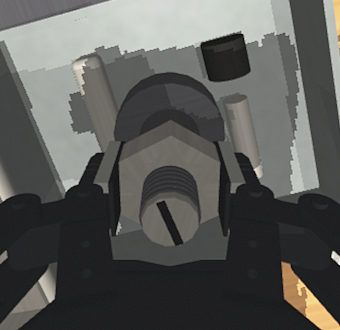

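The nut is gripped on its flats and turns with the tool, and the slot stays fixed in the world. Continuing.

```bash
python3 -m pendant '[{"gripper":0.8,"dx":0,"dy":0.6,"dz":0.1,"rx":0,"ry":0,"rz":0.05},{"gripper":0.8,"dx":0,"dy":0.6,"dz":0.2,"rx":0,"ry":0,"rz":0.13},{"gripper":0.8,"dx":0,"dy":0.6,"dz":0.3,"rx":0,"ry":0,"rz":0.22},{"gripper":0.8,"dx":0,"dy":0.6,"dz":0.4,"rx":0,"ry":0,"rz":0.31},{"gripper":0.8,"dx":0,"dy":0.6,"dz":0.5,"rx":0,"ry":0,"rz":0.4},{"gripper":0.8,"dx":0,"dy":0.6,"dz":0.6,"rx":0,"ry":0,"rz":0.49},{"gripper":0.8,"dx":0,"dy":0.6,"dz":0.7,"rx":0,"ry":0,"rz":0.58},{"gripper":0.8,"dx":0,"dy":0.6,"dz":0.8,"rx":0,"ry":0,"rz":0.67},{"gripper":0.8,"dx":0,"dy":0.6,"dz":0.9,"rx":0,"ry":0,"rz":0.71},{"gripper":0.8,"dx":0,"dy":0.6,"dz":0.9,"rx":0,"ry":0,"rz":0.71}]'
python3 - <<'E'
from h import *
st()
E
```

```text
time_s: 8.68
position: [0.5542, -0.0801, 0.0264]
ee_rot: [179.9, -0.1, -57.4]
wrist_force: [-2.2, -5.5, 2.4]
finger_gap: 0.0391
('time_s', np.float64(8.683))
('joint_positions', array([-11.885,  29.412,  94.104,  -0.197,  56.492, 135.582]))
('position', array([ 0.554, -0.08 ,  0.026]))
('ee_rot', array([ 1.79879e+02, -1.12000e-01, -5.73590e+01]))
('wrist_force', array([-2.177, -5.465,  2.399]))
('ft_torque', array([-0.524,  0.191, -0.07 ]))
('finger_gap', np.float64(0.039))
```

```bash
python3 -m pendant '[{"gripper":0.2,"dx":0,"dy":0,"dz":0,"rx":0,"ry":0,"rz":0},{"gripper":0.2,"dx":0,"dy":0,"dz":0,"rx":0,"ry":0,"rz":0},{"gripper":0.2,"dx":0,"dy":0,"dz":0,"rx":0,"ry":0,"rz":0},{"gripper":0.2,"dx":0,"dy":0,"dz":0,"rx":0,"ry":0,"rz":0},{"gripper":0.2,"dx":0,"dy":0,"dz":0,"rx":0,"ry":0,"rz":-0.1},{"gripper":0.2,"dx":0,"dy":0,"dz":0,"rx":0,"ry":0,"rz":-0.21},{"gripper":0.2,"dx":0,"dy":0,"dz":0,"rx":0,"ry":0,"rz":-0.32},{"gripper":0.2,"dx":0,"dy":0,"dz":0,"rx":0,"ry":0,"rz":-0.43},{"gripper":0.2,"dx":0,"dy":0,"dz":0,"rx":0,"ry":0,"rz":-0.54},{"gripper":0.2,"dx":0,"dy":0,"dz":0,"rx":0,"ry":0,"rz":-0.6}]'
python3 - <<'E'
from h import *
go([.554,-.0797,.027],2.6)
E
```

```text
time_s: 9.52
position: [0.5542, -0.0799, 0.0264]
ee_rot: [179.8, -0.0, -22.6]
wrist_force: [0.5, -0.1, 0.2]
finger_gap: 0.0681
d [-0.3 -0.1 -0.6] rv [ 0.003  0.    -0.44 ]
```

```bash
python3 -m pendant '[{"gripper":0.2,"dx":0,"dy":0,"dz":0,"rx":0,"ry":0,"rz":-0.11},{"gripper":0.2,"dx":0,"dy":0,"dz":0,"rx":0.003,"ry":0,"rz":-0.22},{"gripper":0.2,"dx":0,"dy":0,"dz":0,"rx":0.003,"ry":0,"rz":-0.33},{"gripper":0.2,"dx":0,"dy":0,"dz":0,"rx":0.003,"ry":0,"rz":-0.44},{"gripper":0.4,"dx":0,"dy":0,"dz":0,"rx":0.003,"ry":0,"rz":-0.44},{"gripper":0.6,"dx":0,"dy":0,"dz":0,"rx":0.003,"ry":0,"rz":-0.44},{"gripper":0.8,"dx":0,"dy":0,"dz":0,"rx":0.003,"ry":0,"rz":-0.44},{"gripper":0.8,"dx":0,"dy":0,"dz":0,"rx":0.003,"ry":0,"rz":-0.44},{"gripper":0.8,"dx":0,"dy":0,"dz":0,"rx":0.003,"ry":0,"rz":-0.44},{"gripper":0.8,"dx":0,"dy":0,"dz":0,"rx":0.003,"ry":0,"rz":-0.44}]'
python3 - <<'E'
from h import *
st()
E
```

```text
time_s: 10.35
position: [0.5541, -0.0791, 0.0268]
ee_rot: [-179.9, 0.0, 2.4]
wrist_force: [-2.9, 6.1, 6.1]
finger_gap: 0.0389
('time_s', np.float64(10.35))
('joint_positions', array([-1.1907e+01,  2.9364e+01,  9.4113e+01,  8.9000e-02,  5.6567e+01,
        7.5617e+01]))
('position', array([ 0.554, -0.079,  0.027]))
('ee_rot', array([-1.79917e+02,  2.40000e-02,  2.42600e+00]))
('wrist_force', array([-2.908,  6.127,  6.134]))
('ft_torque', array([ 0.999,  0.565, -0.065]))
('finger_gap', np.float64(0.039))
```

```bash
python3 -m pendant '[{"gripper":0.8,"dx":0,"dy":0,"dz":0.1,"rx":0,"ry":0,"rz":0.04},{"gripper":0.8,"dx":0,"dy":0,"dz":0.1,"rx":0,"ry":0,"rz":0.08},{"gripper":0.8,"dx":0,"dy":0,"dz":0.2,"rx":0,"ry":0,"rz":0.12},{"gripper":0.8,"dx":0,"dy":0,"dz":0.2,"rx":0,"ry":0,"rz":0.16},{"gripper":0.8,"dx":0,"dy":0,"dz":0.3,"rx":0,"ry":0,"rz":0.2},{"gripper":0.8,"dx":0,"dy":0,"dz":0.3,"rx":0,"ry":0,"rz":0.24},{"gripper":0.8,"dx":0,"dy":0,"dz":0.4,"rx":0,"ry":0,"rz":0.28},{"gripper":0.8,"dx":0,"dy":0,"dz":0.4,"rx":0,"ry":0,"rz":0.32},{"gripper":0.8,"dx":0,"dy":0,"dz":0.5,"rx":0,"ry":0,"rz":0.36},{"gripper":0.8,"dx":0,"dy":0,"dz":0.5,"rx":0,"ry":0,"rz":0.4}]'
python3 -c "
from h import *
st()"
```

```text
time_s: 11.18
position: [0.554, -0.0791, 0.0265]
ee_rot: [-179.9, 0.1, -20.8]
wrist_force: [-1.1, -0.0, 1.9]
finger_gap: 0.039
('time_s', np.float64(11.183))
('joint_positions', array([-1.1908e+01,  2.9394e+01,  9.4128e+01,  7.4000e-02,  5.6530e+01,
        9.8853e+01]))
('position', array([ 0.554, -0.079,  0.026]))
('ee_rot', array([-1.79947e+02,  6.10000e-02, -2.08020e+01]))
('wrist_force', array([-1.117, -0.049,  1.929]))
('ft_torque', array([-0.194,  0.234,  0.032]))
('finger_gap', np.float64(0.039))
```

Total 1.97 rad so far, with no stop yet.

```bash
R='python3 -m pendant'; python3 -m pendant '[{"gripper":0.8,"dx":0,"dy":0,"dz":0.1,"rx":0,"ry":0,"rz":0.03},{"gripper":0.8,"dx":0,"dy":0,"dz":0.1,"rx":0,"ry":0,"rz":0.06},{"gripper":0.8,"dx":0,"dy":0,"dz":0.1,"rx":0,"ry":0,"rz":0.1},{"gripper":0.8,"dx":0,"dy":0,"dz":0.2,"rx":0,"ry":0,"rz":0.13},{"gripper":0.8,"dx":0,"dy":0,"dz":0.2,"rx":0,"ry":0,"rz":0.17},{"gripper":0.8,"dx":0,"dy":0,"dz":0.2,"rx":0,"ry":0,"rz":0.2},{"gripper":0.8,"dx":0,"dy":0,"dz":0.3,"rx":0,"ry":0,"rz":0.24},{"gripper":0.8,"dx":0,"dy":0,"dz":0.3,"rx":0,"ry":0,"rz":0.27},{"gripper":0.8,"dx":0,"dy":0,"dz":0.4,"rx":0,"ry":0,"rz":0.3},{"gripper":0.8,"dx":0,"dy":0,"dz":0.4,"rx":0,"ry":0,"rz":0.33}]'
python3 -c "
from h import *
st()"
```

```text
time_s: 12.02
position: [0.5539, -0.0793, 0.0262]
ee_rot: [180.0, 0.0, -39.8]
wrist_force: [-1.9, -1.6, 2.0]
finger_gap: 0.0391
('time_s', np.float64(12.017))
('joint_positions', array([-1.18870e+01,  2.94150e+01,  9.41390e+01, -2.30000e-02,
        5.65050e+01,  1.17905e+02]))
('position', array([ 0.554, -0.079,  0.026]))
('ee_rot', array([ 1.79955e+02,  4.30000e-02, -3.97780e+01]))
('wrist_force', array([-1.871, -1.56 ,  1.987]))
('ft_torque', array([-0.235,  0.187,  2.905]))
('finger_gap', np.float64(0.039))
```

ft_torque z jumped to 2.9 N·m, so the nut is on its hard stop after about 2.3 rad. I'll release it, lift and check.

```bash
python3 -m pendant '[{"gripper":0.2,"dx":0,"dy":0,"dz":0,"rx":0,"ry":0,"rz":0},{"gripper":0.1,"dx":0,"dy":0,"dz":0,"rx":0,"ry":0,"rz":0},{"gripper":0.1,"dx":0,"dy":0,"dz":0,"rx":0,"ry":0,"rz":0},{"gripper":0.1,"dx":0,"dy":0,"dz":0,"rx":0,"ry":0,"rz":0},{"gripper":0.1,"dx":0,"dy":0,"dz":0,"rx":0,"ry":0,"rz":0},{"gripper":0.1,"dx":0,"dy":0,"dz":-20,"rx":0,"ry":0,"rz":0},{"gripper":0.1,"dx":0,"dy":0,"dz":-50,"rx":0,"ry":0,"rz":0},{"gripper":0.1,"dx":0,"dy":0,"dz":-85,"rx":0,"ry":0,"rz":0},{"gripper":0.1,"dx":0,"dy":0,"dz":-120,"rx":0,"ry":0,"rz":0},{"gripper":0.1,"dx":0,"dy":0,"dz":-140,"rx":0,"ry":0,"rz":0}]'
python3 - <<'E'
from h import *
st();snap('wrist','w5')
f='w5';c=proj(f,[.554,-.0785,.11]);g=cv2.imread(f'pics/{f}.png',0)
x,y=np.meshgrid(np.arange(640),np.arange(480)); m=(np.hypot(x-c[0],y-c[1])<10)&(g<55)
n,l,s,ce=cv2.connectedComponentsWithStats(m.astype(np.uint8))
for k in range(1,n):
    if s[k,4]<8: continue
    yy,xx=np.where(l==k); vx,vy,x0,y0=cv2.fitLine(np.c_[xx,yy].astype(np.float32),cv2.DIST_L2,0,.01,.01).ravel()
    a,b=onz(f,x0-6*vx,y0-6*vy,.11),onz(f,x0+6*vx,y0+6*vy,.11); print(c,s[k],'slot',np.degrees(np.arctan2(b[1]-a[1],b[0]-a[0]))%180)
I=cv2.imread('pics/w5.png');cv2.imwrite('pics/c5.png',cv2.resize(I[140:440,180:480],None,fx=2,fy=2,interpolation=2))
go([.554,.13,.26],0)
E
```

```text
time_s: 12.85
position: [0.5549, -0.0794, 0.1702]
ee_rot: [-179.9, -0.2, -39.8]
wrist_force: [-0.3, 0.2, 0.5]
finger_gap: 0.0768
('time_s', np.float64(12.85))
('joint_positions', array([-1.18810e+01,  1.95010e+01,  8.72010e+01, -1.20000e-02,
        7.31230e+01,  1.17918e+02]))
('position', array([ 0.555, -0.079,  0.17 ]))
('ee_rot', array([-1.79928e+02, -1.60000e-01, -3.97950e+01]))
('wrist_force', array([-0.258,  0.194,  0.55 ]))
('ft_torque', array([ 0.007, -0.022,  0.027]))
('finger_gap', np.float64(0.077))
[320.1 246.1] [312 239  17  16  78] slot 3.057179756591097
d [-135.1 -160.1  -87.4] rv [-0.001 -0.007 -0.694]
```

View pics/c5.png

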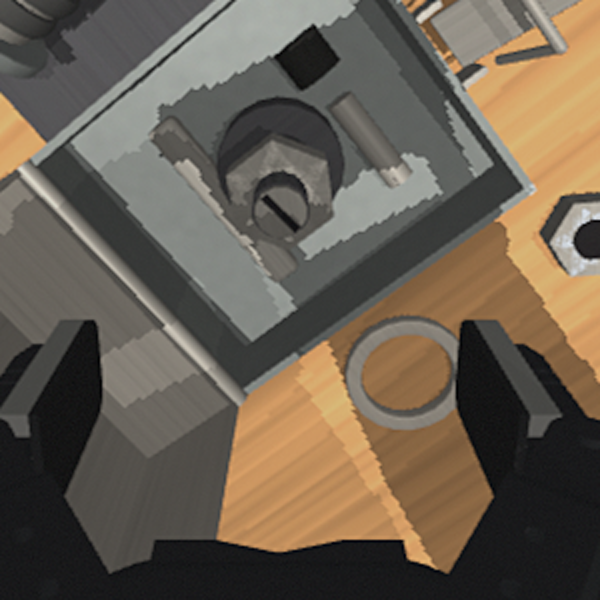

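The nut sits down on the sleeve and the slot is unchanged within noise (3° against 4 to 5°). Moving over to the far side of the cover with the fingers shut.

```bash
python3 -m pendant '[{"gripper":0.5,"dx":0,"dy":0,"dz":-35,"rx":0,"ry":-0.007,"rz":-0.1},{"gripper":0.8,"dx":0,"dy":0,"dz":-70,"rx":0,"ry":-0.007,"rz":-0.2},{"gripper":1,"dx":-5,"dy":-6,"dz":-95,"rx":0,"ry":-0.007,"rz":-0.3},{"gripper":1,"dx":-23,"dy":-27,"dz":-95,"rx":0,"ry":-0.007,"rz":-0.4},{"gripper":1,"dx":-45,"dy":-53,"dz":-95,"rx":0,"ry":-0.007,"rz":-0.5},{"gripper":1,"dx":-67,"dy":-79,"dz":-95,"rx":0,"ry":-0.007,"rz":-0.6},{"gripper":1,"dx":-90,"dy":-107,"dz":-95,"rx":0,"ry":-0.007,"rz":-0.694},{"gripper":1,"dx":-113,"dy":-134,"dz":-95,"rx":0,"ry":-0.007,"rz":-0.694},{"gripper":1,"dx":-130,"dy":-154,"dz":-95,"rx":0,"ry":-0.007,"rz":-0.694},{"gripper":1,"dx":-135,"dy":-160,"dz":-95,"rx":0,"ry":-0.007,"rz":-0.694}]'
python3 -c "
from h import *
st();go([.554,.13,.155],0)"
```

```text
time_s: 13.73
position: [0.5535, 0.1333, 0.2672]
ee_rot: [-179.9, 0.0, 0.1]
wrist_force: [-0.1, 0.6, 0.0]
finger_gap: 0.0003
('time_s', np.float64(13.733))
('joint_positions', array([9.8220e+00, 1.7167e+01, 7.7376e+01, 7.0000e-02, 8.5446e+01,
       9.9682e+01]))
('position', array([0.553, 0.133, 0.267]))
('ee_rot', array([-1.7993e+02,  1.0000e-03,  1.3400e-01]))
('wrist_force', array([-0.093,  0.555,  0.023]))
('ft_torque', array([-0.006,  0.013,  0.001]))
('finger_gap', np.float64(0.0))
d [  0.5   3.5 112.2] rv [-0.001  0.     0.002]
```

```bash
python3 -m pendant '[{"gripper":1,"dx":0,"dy":0,"dz":20,"rx":0,"ry":0,"rz":0},{"gripper":1,"dx":0,"dy":0,"dz":50,"rx":0,"ry":0,"rz":0},{"gripper":1,"dx":0,"dy":0,"dz":80,"rx":0,"ry":0,"rz":0},{"gripper":1,"dx":0,"dy":3,"dz":100,"rx":0,"ry":0,"rz":0},{"gripper":1,"dx":0,"dy":10,"dz":107,"rx":0,"ry":0,"rz":0},{"gripper":1,"dx":0,"dy":20,"dz":107,"rx":0,"ry":0,"rz":0},{"gripper":1,"dx":0,"dy":30,"dz":106,"rx":0,"ry":0,"rz":0},{"gripper":1,"dx":0,"dy":40,"dz":104,"rx":0,"ry":0,"rz":0},{"gripper":1,"dx":0,"dy":50,"dz":100,"rx":0,"ry":0,"rz":0},{"gripper":1,"dx":0,"dy":60,"dz":96,"rx":0,"ry":0,"rz":0}]'
python3 -c "
from h import *
snap('side','s6')
I=cv2.imread('pics/s6.png');cv2.imwrite('pics/c6.png',I[60:360,160:480])"
```

```text
time_s: 14.57
position: [0.5539, 0.0724, 0.1724]
ee_rot: [-179.9, -0.1, 0.1]
wrist_force: [0.0, 3.0, -2.8]
finger_gap: -0.0001
```

View pics/c6.png

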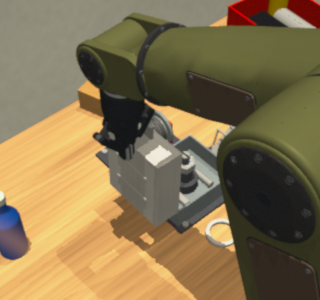

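Contact is made at about 3 N with the finger against the cover's outer face near its top. Following the arc.

```bash
python3 -m pendant '[{"gripper":1,"dx":0,"dy":10,"dz":-4,"rx":0,"ry":0,"rz":0},{"gripper":1,"dx":0,"dy":22,"dz":-7,"rx":0,"ry":0,"rz":0},{"gripper":1,"dx":0,"dy":34,"dz":-8,"rx":0,"ry":0,"rz":0},{"gripper":1,"dx":0,"dy":46,"dz":-9,"rx":0,"ry":0,"rz":0},{"gripper":1,"dx":0,"dy":58,"dz":-9,"rx":0,"ry":0,"rz":0},{"gripper":1,"dx":0,"dy":70,"dz":-8,"rx":0,"ry":0,"rz":0},{"gripper":1,"dx":0,"dy":82,"dz":-6,"rx":0,"ry":0,"rz":0},{"gripper":1,"dx":0,"dy":94,"dz":-3,"rx":0,"ry":0,"rz":0},{"gripper":1,"dx":0,"dy":104,"dz":0,"rx":0,"ry":0,"rz":0},{"gripper":1,"dx":0,"dy":113,"dz":3,"rx":0,"ry":0,"rz":0}]'
```

```text
time_s: 15.45
position: [0.5542, -0.0433, 0.1696]
ee_rot: [-179.9, -0.1, 0.0]
wrist_force: [-1.1, 0.5, 4.0]
finger_gap: 0.0
```

```bash
python3 -m pendant '[{"gripper":1,"dx":0,"dy":9,"dz":5,"rx":0,"ry":0,"rz":0},{"gripper":1,"dx":0,"dy":18,"dz":10,"rx":0,"ry":0,"rz":0},{"gripper":1,"dx":0,"dy":27,"dz":16,"rx":0,"ry":0,"rz":0},{"gripper":1,"dx":0,"dy":35,"dz":23,"rx":0,"ry":0,"rz":0},{"gripper":1,"dx":0,"dy":43,"dz":30,"rx":0,"ry":0,"rz":0},{"gripper":1,"dx":0,"dy":51,"dz":37,"rx":0,"ry":0,"rz":0},{"gripper":1,"dx":0,"dy":58,"dz":45,"rx":0,"ry":0,"rz":0},{"gripper":1,"dx":0,"dy":65,"dz":53,"rx":0,"ry":0,"rz":0},{"gripper":1,"dx":0,"dy":71,"dz":61,"rx":0,"ry":0,"rz":0},{"gripper":1,"dx":0,"dy":75,"dz":67,"rx":0,"ry":0,"rz":0}]'
```

```text
time_s: 16.28
position: [0.554, -0.1189, 0.1011]
ee_rot: [-179.9, -0.0, 0.0]
wrist_force: [-0.2, -0.1, 3.1]
finger_gap: 0.0001
```

```bash
python3 -m pendant '[{"gripper":1,"dx":0,"dy":1,"dz":2,"rx":0,"ry":0,"rz":0},{"gripper":1,"dx":0,"dy":2,"dz":4,"rx":0,"ry":0,"rz":0},{"gripper":1,"dx":0,"dy":3,"dz":6,"rx":0,"ry":0,"rz":0},{"gripper":1,"dx":0,"dy":4,"dz":8,"rx":0,"ry":0,"rz":0},{"gripper":1,"dx":0,"dy":5,"dz":10,"rx":0,"ry":0,"rz":0},{"gripper":1,"dx":0,"dy":6,"dz":12,"rx":0,"ry":0,"rz":0},{"gripper":1,"dx":0,"dy":7,"dz":14,"rx":0,"ry":0,"rz":0},{"gripper":1,"dx":0,"dy":8,"dz":16,"rx":0,"ry":0,"rz":0},{"gripper":1,"dx":0,"dy":8,"dz":17,"rx":0,"ry":0,"rz":0},{"gripper":1,"dx":0,"dy":8,"dz":18,"rx":0,"ry":0,"rz":0}]'
```

```text
time_s: 17.12
position: [0.5542, -0.127, 0.0831]
ee_rot: [-179.9, -0.1, 0.0]
wrist_force: [0.2, -1.5, 2.6]
finger_gap: -0.0003
```

```bash
python3 -m pendant '[{"gripper":1,"dx":0,"dy":0,"dz":0.7,"rx":0,"ry":0,"rz":0},{"gripper":1,"dx":0,"dy":0,"dz":1.4,"rx":0,"ry":0,"rz":0},{"gripper":1,"dx":0,"dy":0,"dz":2.1,"rx":0,"ry":0,"rz":0},{"gripper":1,"dx":0,"dy":0,"dz":2.6,"rx":0,"ry":0,"rz":0},{"gripper":1,"dx":0,"dy":0,"dz":3.1,"rx":0,"ry":0,"rz":0},{"gripper":1,"dx":0,"dy":0,"dz":3.5,"rx":0,"ry":0,"rz":0},{"gripper":1,"dx":0,"dy":0,"dz":3.8,"rx":0,"ry":0,"rz":0},{"gripper":1,"dx":0,"dy":0,"dz":4.1,"rx":0,"ry":0,"rz":0},{"gripper":1,"dx":0,"dy":0,"dz":4.4,"rx":0,"ry":0,"rz":0},{"gripper":1,"dx":0,"dy":0,"dz":4.4,"rx":0,"ry":0,"rz":0}]'
```

```text
time_s: 17.95
position: [0.5543, -0.127, 0.0797]
ee_rot: [-179.9, -0.1, 0.0]
wrist_force: [-5.0, -0.5, 12.4]
finger_gap: 0.0002
```

```bash
python3 -m pendant '[{"gripper":1,"dx":0,"dy":0,"dz":1,"rx":0,"ry":0,"rz":0},{"gripper":1,"dx":0,"dy":0,"dz":1.2,"rx":0,"ry":0,"rz":0},{"gripper":1,"dx":0,"dy":0,"dz":1.4,"rx":0,"ry":0,"rz":0},{"gripper":1,"dx":0,"dy":0,"dz":1.6,"rx":0,"ry":0,"rz":0},{"gripper":1,"dx":0,"dy":0,"dz":1.8,"rx":0,"ry":0,"rz":0},{"gripper":1,"dx":0,"dy":0,"dz":2,"rx":0,"ry":0,"rz":0},{"gripper":1,"dx":0,"dy":0,"dz":2,"rx":0,"ry":0,"rz":0},{"gripper":1,"dx":0,"dy":0,"dz":2,"rx":0,"ry":0,"rz":0},{"gripper":1,"dx":0,"dy":0,"dz":2,"rx":0,"ry":0,"rz":0},{"gripper":1,"dx":0,"dy":0,"dz":2,"rx":0,"ry":0,"rz":0}]'
python3 -c "
from h import *
st()"
```

```text
time_s: 18.78
position: [0.5544, -0.1271, 0.0795]
ee_rot: [-180.0, -0.2, 0.0]
wrist_force: [-9.9, 0.6, 21.8]
finger_gap: -0.0
('time_s', np.float64(18.783))
('joint_positions', array([-1.6637e+01,  2.6113e+01,  9.0869e+01,  8.2000e-02,  6.2880e+01,
        7.3299e+01]))
('position', array([ 0.554, -0.127,  0.08 ]))
('ee_rot', array([-1.79969e+02, -1.52000e-01,  2.60000e-02]))
('wrist_force', array([-9.935,  0.582, 21.779]))
('ft_torque', array([0.146, 1.831, 0.014]))
('finger_gap', np.float64(-0.0))
```

The cover is hard against its stop: z stays at 0.0795 while the force climbs to 22 N. That also confirms the 38.5 mm tip offset. Next I lift, tilt the tool 20° and go above the lever.

```bash
python3 -m pendant '[{"gripper":1,"dx":0,"dy":0,"dz":-30,"rx":0,"ry":0,"rz":0},{"gripper":1,"dx":0,"dy":10,"dz":-60,"rx":0.05,"ry":0,"rz":0},{"gripper":1,"dx":-1,"dy":30,"dz":-75,"rx":0.15,"ry":0,"rz":0},{"gripper":1,"dx":-2,"dy":50,"dz":-75,"rx":0.25,"ry":0,"rz":0},{"gripper":1,"dx":-3,"dy":70,"dz":-70,"rx":0.35,"ry":0,"rz":0},{"gripper":1,"dx":-3,"dy":82,"dz":-60,"rx":0.35,"ry":0,"rz":0},{"gripper":1,"dx":-3,"dy":86,"dz":-48,"rx":0.35,"ry":0,"rz":0},{"gripper":1,"dx":-3,"dy":86,"dz":-40,"rx":0.35,"ry":0,"rz":0},{"gripper":1,"dx":-3,"dy":86,"dz":-35,"rx":0.35,"ry":0,"rz":0},{"gripper":1,"dx":-3,"dy":86,"dz":-35,"rx":0.35,"ry":0,"rz":0}]'
python3 - <<'E'
from h import *
s,_=snap('wrist','w7')
st()
q=R.from_euler('xyz',state()['ee_rot'],degrees=True)
for z in(.09,.06,.03,.01,-.005,-.010): print(z,q.inv().apply(np.array([.5515,-.2128,z])-state()['position']).round(4)*1000)
cv2.imwrite('pics/c7.png',cv2.imread('pics/w7.png'))
E
```

```text
time_s: 19.62
position: [0.5512, -0.2113, 0.1133]
ee_rot: [-159.9, -0.1, 0.1]
wrist_force: [-0.5, -0.8, 0.6]
finger_gap: -0.0002
('time_s', np.float64(19.667))
('joint_positions', array([-32.575,  32.479,  78.572,  17.101,  80.467,  52.703]))
('position', array([ 0.552, -0.212,  0.114]))
('ee_rot', array([-1.59913e+02, -1.16000e-01,  1.37000e-01]))
('wrist_force', array([0.483, 0.035, 0.27 ]))
('ft_torque', array([-0.144, -0.018,  0.047]))
('finger_gap', np.float64(-0.0))
0.09 [-0.1  9.5 22.3]
0.06 [-0.1 19.8 50.5]
0.03 [-0.2 30.1 78.7]
0.01 [-0.2 37.  97.5]
-0.005 [ -0.3  42.2 111.6]
-0.01 [ -0.3  43.9 116.3]
```

View pics/c7.png

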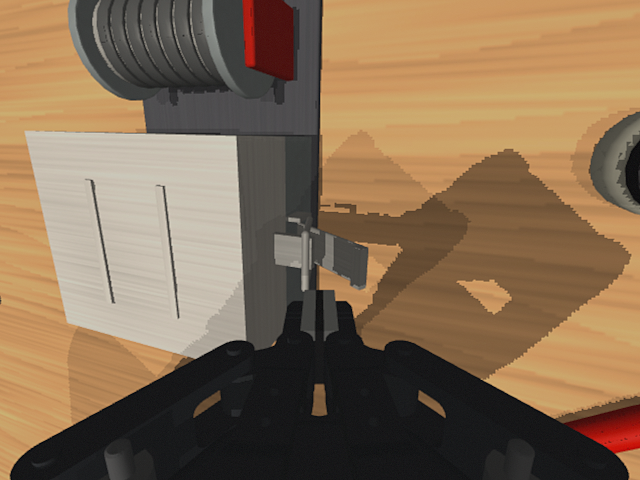

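```bash
python3 - <<'E'
from h import *
for p in((368,254),(360,290),(312,231),(318,265)):print(p,onz('w7',*p,.095).round(4))
s=state();t=s['position']-R.from_euler('xyz',s['ee_rot'],degrees=True).apply([0,0,.0385]);print('tip',t,proj('w7',t))
for z in (.096,.085): print(z,proj('w7',[.5515,-.226,z]))
E
```

```text
(368, 254) [ 0.5618 -0.2343  0.095 ]
(360, 290) [ 0.5385 -0.2305  0.095 ]
(312, 231) [ 0.5723 -0.1995  0.095 ]
(318, 265) [ 0.551  -0.2035  0.095 ]
tip [ 0.55148181 -0.22473688  0.15042103] [319.6 310.4]
0.096 [353.1 269.4]
0.085 [357.6 263.4]
```

The picture shows the cover flat and shut. The lever end is at (364,272), matching the expected (0.551, -0.23). Pressing down.

```bash
python3 -m pendant '[{"gripper":1,"dx":-0.5,"dy":5,"dz":8,"rx":0,"ry":0,"rz":0},{"gripper":1,"dx":-0.5,"dy":9,"dz":18,"rx":0,"ry":0,"rz":0},{"gripper":1,"dx":-0.5,"dy":13,"dz":28,"rx":0,"ry":0,"rz":0},{"gripper":1,"dx":-0.5,"dy":17,"dz":37,"rx":0,"ry":0,"rz":0},{"gripper":1,"dx":-0.5,"dy":20,"dz":45,"rx":0,"ry":0,"rz":0},{"gripper":1,"dx":-0.5,"dy":22,"dz":52,"rx":0,"ry":0,"rz":0},{"gripper":1,"dx":-0.5,"dy":25,"dz":59,"rx":0,"ry":0,"rz":0},{"gripper":1,"dx":-0.5,"dy":27,"dz":66,"rx":0,"ry":0,"rz":0},{"gripper":1,"dx":-0.5,"dy":30,"dz":73,"rx":0,"ry":0,"rz":0},{"gripper":1,"dx":-0.5,"dy":32,"dz":79,"rx":0,"ry":0,"rz":0}]'
python3 - <<'E'
from h import *
s=state();q=R.from_euler('xyz',s['ee_rot'],degrees=True)
print(s['position'],s['position']-q.apply([0,0,.0385]),s['ft_torque'])
for z in(.02,.01,0,-.01,-.014): print(z,q.inv().apply(np.array([.551,-.2145,z])-s['position']).round(4)*1000)
E
```

```text
time_s: 20.5
position: [0.5513, -0.2146, 0.0285]
ee_rot: [-159.9, -0.1, 0.1]
wrist_force: [-0.2, -1.5, 3.4]
finger_gap: -0.0002
[ 0.55131433 -0.21462428  0.02851523] [ 0.55125638 -0.22783952  0.06467604] [-0.21356358  0.02937192 -0.02080708]
0.02 [-0.3  2.8  8. ]
0.01 [-0.4  6.2 17.4]
0 [-0.4  9.7 26.8]
-0.01 [-0.4 13.1 36.2]
-0.014 [-0.4 14.5 40. ]
```

Pushing with 3.4 N (lever moving). Continuing down.

```bash
python3 -m pendant '[{"gripper":1,"dx":0,"dy":1.4,"dz":4,"rx":0,"ry":0,"rz":0},{"gripper":1,"dx":0,"dy":2.8,"dz":8,"rx":0,"ry":0,"rz":0},{"gripper":1,"dx":0,"dy":4.3,"dz":12,"rx":0,"ry":0,"rz":0},{"gripper":1,"dx":0,"dy":5.8,"dz":16,"rx":0,"ry":0,"rz":0},{"gripper":1,"dx":0,"dy":7.2,"dz":20,"rx":0,"ry":0,"rz":0},{"gripper":1,"dx":0,"dy":8.6,"dz":24,"rx":0,"ry":0,"rz":0},{"gripper":1,"dx":0,"dy":9.7,"dz":27,"rx":0,"ry":0,"rz":0},{"gripper":1,"dx":0,"dy":10.8,"dz":30,"rx":0,"ry":0,"rz":0},{"gripper":1,"dx":0,"dy":11.5,"dz":32,"rx":0,"ry":0,"rz":0},{"gripper":1,"dx":0,"dy":12.2,"dz":34,"rx":0,"ry":0,"rz":0}]'
```

```text
time_s: 21.33
position: [0.5515, -0.2144, -0.0078]
ee_rot: [-159.9, -0.1, 0.1]
wrist_force: [-0.5, -0.2, 4.6]
finger_gap: -0.0002
```

```bash
python3 -m pendant '[{"gripper":1,"dx":0,"dy":0.3,"dz":0.8,"rx":0,"ry":0,"rz":0},{"gripper":1,"dx":0,"dy":0.6,"dz":1.6,"rx":0,"ry":0,"rz":0},{"gripper":1,"dx":0,"dy":0.9,"dz":2.4,"rx":0,"ry":0,"rz":0},{"gripper":1,"dx":0,"dy":1.1,"dz":3.1,"rx":0,"ry":0,"rz":0},{"gripper":1,"dx":0,"dy":1.4,"dz":3.8,"rx":0,"ry":0,"rz":0},{"gripper":1,"dx":0,"dy":1.5,"dz":4.3,"rx":0,"ry":0,"rz":0},{"gripper":1,"dx":0,"dy":1.7,"dz":4.8,"rx":0,"ry":0,"rz":0},{"gripper":1,"dx":0,"dy":1.9,"dz":5.2,"rx":0,"ry":0,"rz":0},{"gripper":1,"dx":0,"dy":2,"dz":5.6,"rx":0,"ry":0,"rz":0},{"gripper":1,"dx":0,"dy":2,"dz":5.6,"rx":0,"ry":0,"rz":0}]'
```

```text
time_s: 22.17
position: [0.552, -0.2146, -0.0103]
ee_rot: [-159.9, -0.2, 0.2]
wrist_force: [-12.8, 2.7, 34.8]
finger_gap: 0.0
```

The lever is on its hard stop where expected (z ≈ -0.0103, 35 N). Backing off and checking.

```bash
python3 -m pendant '[{"gripper":1,"dx":0,"dy":0,"dz":-5,"rx":0,"ry":0,"rz":0},{"gripper":1,"dx":0,"dy":5,"dz":-20,"rx":0,"ry":0,"rz":0},{"gripper":1,"dx":0,"dy":5,"dz":-45,"rx":0,"ry":0,"rz":0},{"gripper":1,"dx":0,"dy":5,"dz":-75,"rx":0,"ry":0,"rz":0},{"gripper":1,"dx":0,"dy":5,"dz":-105,"rx":0,"ry":0,"rz":0},{"gripper":1,"dx":0,"dy":5,"dz":-135,"rx":0,"ry":0,"rz":0},{"gripper":1,"dx":0,"dy":5,"dz":-160,"rx":0,"ry":0,"rz":0},{"gripper":1,"dx":0,"dy":5,"dz":-175,"rx":0,"ry":0,"rz":0},{"gripper":1,"dx":0,"dy":5,"dz":-180,"rx":0,"ry":0,"rz":0},{"gripper":1,"dx":0,"dy":5,"dz":-180,"rx":0,"ry":0,"rz":0}]'
python3 - <<'E'
from h import *
snap('wrist','w8')
I=cv2.imread('pics/w8.png');print([ (n,proj('w8',p)) for n,p in dict(leverdown=[.551,-.239,.019],keeper=[.5525,-.17,.09],edge=[.5525,-.164,.118],tip_up=[.551,-.227,.096]).items()])
cv2.imwrite('pics/c8.png',I)
E
```

```text
time_s: 23.0
position: [0.5516, -0.2817, 0.1575]
ee_rot: [-160.0, -0.3, 0.1]
wrist_force: [-0.4, -0.4, -0.5]
finger_gap: 0.0004
[('leverdown', array([327.1, 220.2])), ('keeper', array([222.6, 229.4])), ('edge', array([194.6, 237.2])), ('tip_up', array([280.5, 239.8]))]
```

No viewings are left, so I'll check numerically where the grey (unsaturated) lever ends on the wood.

```bash
python3 - <<'E'
from h import *
I=cv2.imread('pics/w8.png');H=cv2.cvtColor(I,cv2.COLOR_BGR2HSV)
for v in range(200,262,6): print(v,''.join('#' if H[v,u,1]<60 else '.' for u in range(180,360,3)))
for n,ph in(('down',-23),('half',8),('up',38)):
    a=np.radians(ph);print(n,[tuple(proj('w8',[.551+w,-.170-r*np.cos(a),.048+r*np.sin(a)])) for r in(.04,.075) for w in(-.013,.013)])
print('cover edge pred',proj('w8',[.4785,-.163,.118]),proj('w8',[.6285,-.166,.118]))
g=H[:,:,2]; print('row 330 V',g[330,150:260:4],'row 180',g[180,150:260:4])
E
```

```text
200 ##############################..............................
206 ###############################.............................
212 ##################################################..........
218 ##################################################..........
224 ##################################################..........
230 ##################################################..........
236 ###############################.............................
242 ##############################..............................
248 ##############################..............................
254 ###############################.............................
260 ###############################.............................
down [(np.float64(291.2), np.float64(233.4)), (np.float64(290.6), np.float64(207.0)), (np.float64(327.1), np.float64(233.1)), (np.float64(327.4), np.float64(206.8))]
half [(np.float64(284.3), np.float64(239.4)), (np.float64(283.6), np.float64(211.4)), (np.float64(318.1), np.float64(244.9)), (np.float64(318.2), np.float64(215.5))]
up [(np.float64(266.4), np.float64(244.2)), (np.float64(265.2), np.float64(214.9)), (np.float64(284.4), np.float64(255.3)), (np.float64(283.6), np.float64(223.2))]
cover edge pred [202.4 321.9] [186.2 134.5]
row 330 V [209 210 212 212 208 200 202 178 142  90 109  80  65  90 184 189 152 188
 195 199 197 204 205 200 195 194 195 186] row 180 [206 207 209 209 209 209 210 210 209 210 128  83  84  88  86  86  86  85
  87  87  88  87  61  62  60  62  62  61]
```

The lever's outline (end at u≈329, rows 209 to 233) matches the fully-down prediction. The cover's edge is also at its shut position (about 190 at row 180). Handing in.

```bash
python3 -c "
from station import hand_in
print(hand_in())"
```

```text
the job is handed in; nothing more can be done
None
```

The jam nut is down on the sleeve, the brake cover is shut, and the toggle lever was pressed fully down after that. I handed the job in at 23 s of the 70 s allowed, with the robot touching nothing.

- **Nut:** I turned it clockwise about 2.3 rad in two grips, until the wrist torque jumped from about 0 to 2.9 N·m at the stop.
- **Set bolt:** My first grip closed on the bolt instead of the nut, because the finger tips sit about 38 mm behind the stated TCP. I opened again without turning anything. The slot read 4–5° before turning the nut and 3° afterwards, which I take as measuring noise, though a turn of a degree or two can't be ruled out.
- **Cover:** I pushed it shut until it stopped moving while the force rose to 22 N. In the last wrist picture its edge is where a shut cover should be.
- **Lever:** I pressed it to its hard stop at 35 N, at the height expected for fully down. Its outline in the last picture matches the fully-down position.

**Not checked:** I had used all 12 picture views, so the final lever and cover checks were made from pixel values only. I did not see the wire loop on the keeper directly; I infer it from the lever being fully down after the cover was shut. I also did not measure the other things on the bench again afterwards; none of the moves was meant to touch them.

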